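# Change gear on the bench gearbox through its H-gate

## Task

The gearbox bolted to the bench has to go into the gear marked by the red plug before it is measured. With the fingertips, push its gear lever back to neutral, across the gate and fully home into the slot that ends at the red plug, then move clear. Only push the lever, gently: do not pinch it, do not force it, and leave the parts and tools lying around where they are.

Things in the scene. Friction and masses are not known exactly. Their poses are not given: they have to be found in the camera images.
- gearbox: Small dark blue gearbox bolted to the grey plate, it cannot move; 108 mm (x) by 150 mm (y) at its feet, 196 mm along y over shaft and flange; the gate plate on top is 112 mm (x) by 96 mm (y), its upper face 118 mm above the bench. Origin: centre of its underside. x points away from the robot at yaw 0, z up. The lever starts in the +y leg of the gate, in the half towards -x.
- gate (a point): Centre of the gate plate's upper face (axes as the gearbox's). Its H-shaped slot is 16 mm wide: two legs along x at y = +15 and -15 mm, from x = -28 to +28 mm, joined at x = 0 by one cross slot (neutral). Two fixed round-nosed tongues, 14 mm wide, part the legs and end 8 mm from the middle. Four gears: two slot ends in each leg; the red plug marks one end of the -y leg.
- red_plug: Red round marker plug, 16 mm across, 4 mm high, fixed on the gate plate; origin: centre of its underside. It sits 14 mm past the end of the wanted slot: in the gearbox's frame at y = -15 mm and at x = +42 mm or x = -42 mm, z = 118 mm. Blue, yellow and white plugs mark the other three slot ends.
- knob (a point): Centre of the black ball, 32 mm across, on top of the gear lever, 120 mm from the lever's ball pivot, which lies at x = 0, y = 0, z = 66 mm in the gearbox's frame, hidden in the housing. In that frame the ball is at about x = +-47, y = +-32, z = 171 mm with the lever home in a gear, and at x = 0, y = +-35, z = 181 mm in neutral at an end of the cross slot.
- stem (a point): Point on the axis of the lever's round steel stem (10 mm thick), 49 mm from the pivot, level with the gate plate. Home in a gear it is at x = +-19, y = +-13 mm in the gearbox's frame.
- lever_shift (a joint): Fore and aft lean of the lever (rad): 0 in neutral, +0.405 home at the +x slot ends, -0.405 home at the -x ends (slightly cushioned stop). Within 0.06 of 0 the stem passes through the cross slot. Stiff with friction: about 3 N at the ball moves it and it stays where it is left.
- lever_select (a joint): Sideways lean of the lever (rad): +0.30 in the leg at +y (stop), -0.30 in the leg at -y (stop), play in a leg about 0.05. Same friction: about 3 N at the ball.
- test_shaft: Loose turned steel shaft standing on end beside the gearbox, 24 mm thick, 59 mm high; origin: centre of its underside. Leave alone.
- bronze_bush: Loose bronze bush beside the gearbox, 34 mm across, 26 mm high; origin: centre of its underside. Leave alone.
- bearing_cover: Loose round steel bearing cover, 59 mm across, 20 mm high; origin: centre of its underside. Leave alone.
- paste_tin: Loose shallow tin, 64 mm across, 35 mm high; origin: centre of its underside. Leave alone.
- oil_bottle: Loose plastic oil bottle with red spout, 46 mm across, 150 mm high; origin: centre of its underside. Leave alone.
- hex_key_1: Loose dark L-shaped hex key, 90 mm long, lying flat; origin: centre of its underside. Leave alone.
There are look-alikes about, which are no part of the job. There is more than one size of the gearbox; the one meant has the size given above.

How it is judged:
On the way, in this order (a step that is already met when the one before it is completed fails the run):
1. the lever is out of its old gear and across in the neutral of the leg at -y (select below -0.2 rad, shift within 0.12 rad of 0) (value of joint lever_select below -0.2 rad and value of joint lever_shift between -0.12 and 0.12 rad), for 0.05 s.
2. the lever is home in the slot at the red plug (horizontal distance between stem and red_plug below 0.0257 m), for 0.1 s.
At the end, for the whole second after the job is handed in: The lever stands still, home in the slot at the red plug: the stem, level with the gate, is within 25.7 mm of the plug's centre seen from above (22.8 mm when it touches the slot end, so within about 3 mm of home), and every loose part and tool is within 12 mm of where it lay (horizontal distance between stem and red_plug below 0.0257 m and value of joint lever_select below -0.2 rad and velocity of joint lever_shift between -0.05 and 0.05 rad/s and distance of each of test_shaft, bronze_bush, bearing_cover, paste_tin, oil_bottle, hex_key_1 from where it was at the start of the episode below 0.012 m).
It fails at once if the lever or gearbox is pinched or forced: more than 32 N between the fingers and the gearbox with its lever (contact force between the fingers and gearbox above 32 N).
It fails at once if a loose part or tool is knocked, pushed or lifted by more than 12 mm (distance of any of test_shaft, bronze_bush, bearing_cover, paste_tin, oil_bottle, hex_key_1 from where it was at the start of the episode above 0.012 m).
It also fails if it takes over 46 s, if anything falls off the work surface, if the arm or the gripper's body presses on something with over 40 N, if the wrist force passes 120 N, or if a joint passes its speed limit or range.

## Robot

A 7-joint arm with a two-finger parallel gripper is mounted at the origin on a cart in front of the work surface, level with it; the furniture and walls round the work are solid. World frame = base frame: x ahead of the robot, y to its left, z up, the work surface at z = 0. Lengths are in m, angles in rad, forces in N, time in s.
With the tool pointing down it reaches from about 0.4 to 0.875 m from the base axis. Payload 6.5 kg.
Tool frame: the origin (TCP) lies on the mounting face of the last link; the fingertips stand 166 mm ahead of it and the grasp point (between the pads) lies 147 mm ahead of it (manip.pinch_z is the z of the grasp point in the tool frame, in m); z points along the fingers, y is the direction in which the jaws open and shut (so a half turn about z gives the same grasp; the last joint's range is limited). The gripper opens to 88 mm and grips with 3 to 60 N. Pads are 18 mm wide; open, the fingers measure 123 mm over their backs; the gripper's body (75 mm by 187 mm) begins 45 mm behind the grasp point.
Start: joints at [1.104, 0.536, -0.004, 1.538, 0.003, 1.067, -0.071], TCP at [0.254, -0.598, 0.405] pointing down, gripper open.
Joint ranges: [-2.7, 2.7], [-0.37, 2.16], [-1.27, 1.26], [0.24, 2.4], [-1.31, 4.45], [0.19, 1.91], [-2.76, 2.76]. Speed limits (rad/s): [2.39, 2.39, 3.14, 3.14, 3.14, 3.14, 3.14].

## Interface

Orientations are given as a rotation vector (axis times angle).
In Python, from cell import manip gives the robot as it stands.
- The arm moves only by the shell command python3 -m creep 'ROWS' [FORCE]. ROWS is JSON, one flat list of numbers, 7 for each row, row after row: the turn, a rotation vector about the tool's x, y, z in degrees, then the shift along the tool's x, y, z in mm, then the opening, from 0 (shut) to 1 (fully open). In form: [rx, ry, rz, x, y, z, grip, rx, ry, rz, x, y, z, grip, ...]. A call has exactly 5 rows; each row shifts and turns the commanded pose from where the row before left it, along the tool's axes as they then stand; what a row does not reach is not made up. A row lasts 1/12 s, in which the tool goes at most 41.7 mm and 7.16 degrees, less where a joint would pass 70% of its speed; a pose out of reach is approached as far as the arm can. A call is refused whole if a number of a shift passes 41.7 or a number of a turn 7.16, either way. A call with a gripper value outside its range is refused whole. The fingers move at their own pace and stop on an object; FORCE is the grip in N (left out, the last holds). Time passes only in rows, so rows that do not move let the fingers close, or fill a call up. It gives the time, the measured TCP pose, the force and the opening at its end, in the units of the state.
- manip.read_state(): the state, without advancing time (a new reading comes with each control period).
- manip.read_camera(name): name is "side" or "top"; returns the picture (400x640x3 uint8, red, green, blue); there is no depth.
- manip.camera_params(name): a dict with "mtx" (3x3 intrinsics, pixels), "R" (3x3) and "t" (3): a world point X has camera coordinates R X + t. Camera axes: x right, y down, z forward; pixel columns grow to the right and rows downward; lengths in m; the calibration is good to about 2 mm. A picture is of the moment at which its call begins. camera_params takes no time and is no camera call.
- manip.close_job(): hands the job in, once; it reports no verdict.
Trained networks look in the newest picture that a camera, given by its name, has taken for a name from the list of things; names that differ only in an ending like _2 or _b are one class to them, and where a whole thing is asked for, a point or a joint stands for the part that bears it (a point fixed in the world has none). Each returns a list of dicts, best first, with "confidence" (0 to 1); they miss things now and then, are a little off and sometimes report something else, mostly with a low value. They report only what shows in the picture. A call takes as long as a camera call. They do not tell look-alikes from the thing itself.
- manip.spot_in(camera, target): "at" ([x, y, z] in m, in world coordinates, good to about 4 mm: the middle of the surface that is visible of it).
- manip.spot_point(camera, target): "at" ([x, y, z] in m, in world coordinates, good to about 4 mm: a listed point, or the origin of a listed thing).
The state is a dict: "time_s": time; "qpos": joint angles; "dq": joint speeds; "joint_efforts": joint torques, N m; "ee_pos": TCP position; "ee_rot": TCP orientation; "wrist_force": force on the tool from outside, world axes, zero at the start; "wrist_torque": the same for the moment, N m; "opening": finger opening in m.
Only numpy, scipy, OpenCV 4.12 (cv2) and the standard library are available. Lean on these libraries where they do the work, as an engineer would, in place of code of your own. Each camera call takes 0.05 s, during which the arm holds its last target. There are 200 camera calls.

## Working session

There is one attempt and no reset: what is moved stays moved. The work goes in short steps, Python scripts to look and compute and a shell command to move; the robot and the scene stay as the last step left them, time stands still between calls to the robot, and variables do not carry over. Pictures are saved under pics/ and viewed, about 8 in all and at most 12, crops included, and the job is handed in when it is done.

```bash
mkdir -p pics; ls
python3 - <<'E'
from cell import manip
import cv2,numpy as np
for c in("side","top"):
    im=manip.read_camera(c); cv2.imwrite(f"pics/{c}0.png",im[:,:,::-1])
    p=manip.camera_params(c); print(c,np.round(p["mtx"],1).tolist(),np.round(p["R"],3).tolist(),np.round(p["t"],3).tolist())
    for n in("gearbox","gate","red_plug","knob","stem"):
        print(n,[(np.round(d["at"],3).tolist(),round(d["confidence"],2)) for d in manip.spot_point(c,n)])
s=manip.read_state();print(s["time_s"],s["ee_pos"],s["ee_rot"],s["opening"])
E
```

```text
pics
side [[383.5, 0.0, 323.2], [0.0, 383.5, 198.5], [0.0, 0.0, 1.0]] [[-1.0, -0.022, -0.002], [-0.009, 0.459, -0.888], [0.02, -0.888, -0.459]] [0.549, 0.058, 1.247]
gearbox [([0.436, 0.572, 0.002], 0.87), ([0.46, 0.271, -0.001], 0.71)]
gate [([0.441, 0.574, 0.075], 0.72), ([0.445, 0.28, 0.111], 0.72), ([0.465, 0.271, 0.115], 0.7)]
red_plug []
knob [([0.436, 0.577, 0.126], 0.56)]
stem [([0.435, 0.572, 0.08], 0.72), ([0.446, 0.277, 0.109], 0.68)]
top [[503.5, 0.0, 324.3], [0.0, 503.5, 191.9], [0.0, 0.0, 1.0]] [[0.067, -0.998, 0.01], [-0.814, -0.06, -0.577], [0.577, 0.03, -0.816]] [0.152, 0.508, 1.421]
gearbox [([0.468, 0.27, 0.001], 0.96)]
gate [([0.44, 0.575, 0.081], 0.75), ([0.458, 0.271, 0.119], 0.71)]
red_plug [([0.417, 0.281, 0.174], 0.38)]
knob [([0.419, 0.284, 0.175], 0.63), ([0.438, 0.569, 0.12], 0.62)]
stem [([0.444, 0.274, 0.109], 0.58), ([0.439, 0.571, 0.078], 0.41), ([0.666, 0.407, -0.004], 0.39)]
0.6 [ 0.2536159  -0.59846724  0.40470674] [ 3.07869740e+00  6.25437312e-01 -1.01175281e-04] 0.08787555974283096
```

View pics/top0.png

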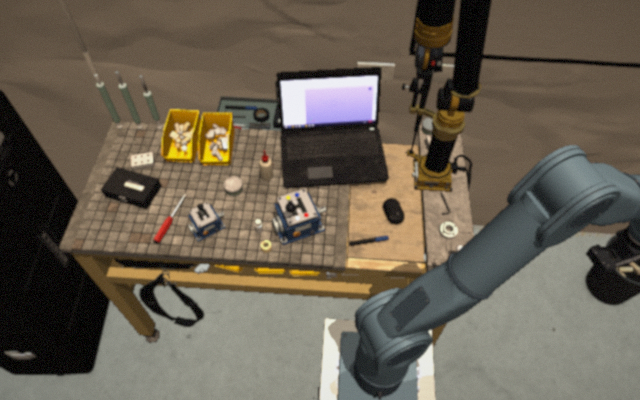

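View pics/side0.png

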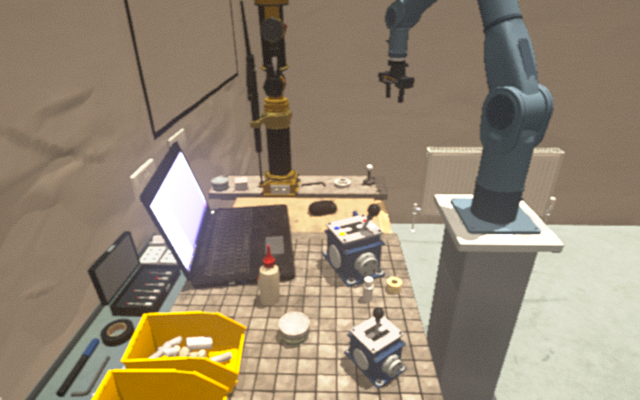

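The top view shows two gearboxes, a larger one at (297,213) and a smaller one at (204,218). The larger fits: its gate sits at about 0.118 m, while the small one's is at 0.08 m. I'll confirm that in a crop and find the plug and yaw.

```bash
cat > h.py <<'E'
import numpy as np,cv2
from cell import manip
def proj(c,X):
    p=manip.camera_params(c);K,R,t=(np.array(p[k]) for k in("mtx","R","t"))
    q=(np.atleast_2d(X)@R.T+t)@K.T; return q[:,:2]/q[:,2:]
def back(c,uv,z):
    p=manip.camera_params(c);K,R,t=(np.array(p[k]) for k in("mtx","R","t"))
    C=-R.T@t; d=R.T@np.linalg.solve(K,[uv[0],uv[1],1]); return C+d*(z-C[2])/d[2]
E
python3 - <<'E'
from h import *
a=cv2.imread("pics/top0.png")[175:250,260:340];b=cv2.imread("pics/side0.png")[195:290,315:395]
a=cv2.resize(a,None,fx=5,fy=5,interpolation=cv2.INTER_CUBIC);b=cv2.resize(b,(400,475),interpolation=cv2.INTER_CUBIC)
o=np.zeros((475,800,3),np.uint8);o[:375,:400]=a;o[:,400:]=b;cv2.imwrite("pics/crop1.png",o)
E
```

```text
(no output)
```

View pics/crop1.png

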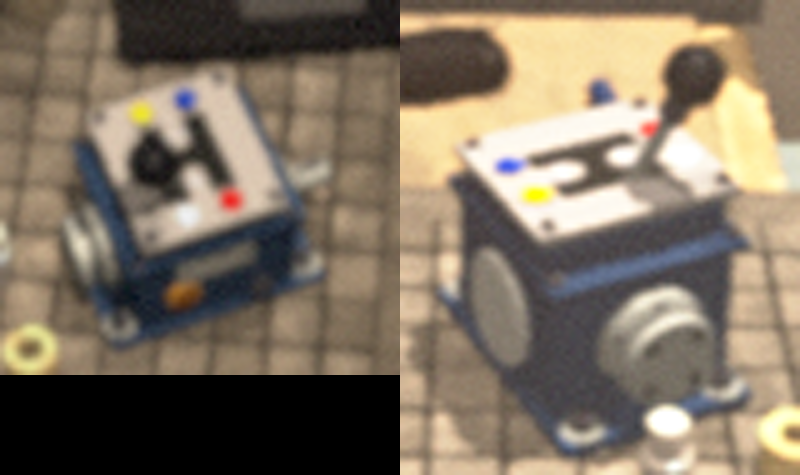

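The crop shows the larger box with all four plugs. In the top half they sit at yellow (141,113), blue (185,100), red (231,201) and white (188,215). Red is at the near (-x) end of the -y leg, and the lever leans towards white. Next I fit the pose to the plugs.

Run:
```python
from h import *
L=np.array([[42,15],[42,-15],[-42,-15],[-42,15]])/1e3
T=np.array([[141,113],[185,100],[231,201],[188,215]])/5+[260,175]-.4
S=np.array([[536,195],[508,165],[650,130],[686,154]])-[400,0]; S=S/5+[315,195]-.4
for c,P in(("top",T),("side",S)):
    W=np.array([back(c,p,.121)[:2] for p in P]);m=W.mean(0)
    a=(W-m);th=np.arctan2((L[:,0]*a[:,1]-L[:,1]*a[:,0]).sum(),(L*a).sum())
    R=np.array([[np.cos(th),-np.sin(th)],[np.sin(th),np.cos(th)]])
    print(c,m,np.degrees(th),(1e3*(W-m-L@R.T)).round(1).tolist())
    for n in("test_shaft","bronze_bush","bearing_cover","paste_tin","oil_bottle","hex_key_1"):
        print(n,[(np.round(d["at"],3).tolist(),round(d["confidence"],2)) for d in manip.spot_point(c,n)])
s=manip.read_state();from scipy.spatial.transform import Rotation as Ro
print(Ro.from_rotvec(s["ee_rot"]).as_matrix().round(3))
```

```text
top [0.46310229 0.27132029] 26.12972407391471 [[0.2, 0.1], [-0.8, -0.1], [-0.2, 0.5], [0.7, -0.5]]
test_shaft [([0.436, 0.399, 0.0], 0.63)]
bronze_bush [([0.366, 0.367, 0.002], 0.61), ([0.416, 0.28, 0.174], 0.38), ([0.459, 0.271, 0.119], 0.21)]
bearing_cover [([0.478, -0.233, 0.002], 0.62)]
paste_tin [([0.596, 0.507, -0.005], 0.72)]
oil_bottle [([0.669, 0.404, -0.003], 0.71)]
hex_key_1 [([0.589, -0.222, -0.001], 0.43), ([0.438, 0.398, -0.001], 0.24)]
side [0.46633995 0.27003325] 27.126697676775425 [[0.2, 0.1], [-0.1, -0.7], [1.3, 2.0], [-1.4, -1.4]]
test_shaft [([0.437, 0.398, -0.001], 0.73)]
bronze_bush [([0.373, 0.367, -0.003], 0.6)]
bearing_cover [([0.479, -0.236, -0.0], 0.67)]
paste_tin [([0.598, 0.508, -0.0], 0.62)]
oil_bottle [([0.668, 0.405, 0.002], 0.81)]
hex_key_1 [([0.592, -0.223, -0.003], 0.63), ([0.437, 0.399, 0.0], 0.59)]
[[ 0.921  0.39  -0.   ]
 [ 0.39  -0.921  0.   ]
 [-0.    -0.    -1.   ]]
```

Run:
```python
from h import *
for uv in((435,190),(450,185),(420,190)): print(back("top",uv,0).round(3))
print("side", [back("side",p,0).round(3) for p in((262,190),(295,190))])
# heights of lamp/arm column in top at gold joint (455,125) assuming same x,y
for z in(.1,.2,.3,.4,.5,.6): print(z,proj("top",[.62,-.2,z]).round(),proj("side",[.62,-.2,z]).round())
a=np.radians(26.4);X=np.array([np.cos(a),np.sin(a)]);Y=np.array([-X[1],X[0]]);G=np.array([.464,.271])
w=[np.array([.254,-.598]),np.array([.37,-.33]),np.array([.43,0]),G-.09*X+.032*Y]
for p,q in zip(w,w[1:]): d=(q-p)*1e3; print(q.round(3),"toolxy",(d@X).round(),(-d@Y).round(),np.hypot(*d).round())
```

```text
[ 0.646 -0.199  0.   ]
[ 0.673 -0.254  0.   ]
[ 0.643 -0.146  0.   ]
side [array([ 0.78 , -0.181,  0.   ]), array([ 0.658, -0.183,  0.   ])]
0.1 [[441. 179.]] [[305. 163.]]
0.2 [[448. 160.]] [[304. 137.]]
0.3 [[455. 140.]] [[303. 108.]]
0.4 [[462. 117.]] [[303.  78.]]
0.5 [[471.  91.]] [[302.  45.]]
0.6 [[481.  62.]] [[301.  10.]]
[ 0.37 -0.33] toolxy 223.0 -188.0 292.0
[0.43 0.  ] toolxy 200.0 -269.0 335.0
[0.369 0.26 ] toolxy 61.0 -260.0 267.0
```

```bash
python3 -m creep '[0,0,-3.5,0,0,0,0, 0,0,0,28,-23,0,0, 0,0,0,28,-23,0,0, 0,0,0,28,-23,0,0, 0,0,0,28,-24,0,0]' 10
python3 -m creep '[0,0,0,28,-24,0,0, 0,0,0,28,-24,0,0, 0,0,0,28,-24,0,0, 0,0,0,27,-23,0,0, 0,0,0,0,0,0,0]'
```

```text
time_s: 1.62
ee_pos: [0.3128, -0.4639, 0.4047]
ee_rot: [3.058, 0.718, 0.0]
wrist_force: [-0.2, -0.5, -1.0]
opening: 0.0566
time_s: 2.03
ee_pos: [0.3726, -0.3244, 0.405]
ee_rot: [-3.052, -0.733, -0.003]
wrist_force: [0.1, 0.4, 0.1]
opening: 0.0236
```

```bash
python3 -m creep '[0,0,0,20,-27,0,0, 0,0,0,20,-27,0,0, 0,0,0,20,-27,0,0, 0,0,0,20,-27,0,0, 0,0,0,20,-27,0,0]'
python3 -m creep '[0,0,0,20,-27,0,0, 0,0,0,20,-27,0,0, 0,0,0,20,-27,0,0, 0,0,0,20,-27,0,0, 0,0,0,20,-26,0,0]'
python3 -m creep '[0,0,0,7,-29,0,0, 0,0,0,7,-29,0,0, 0,0,0,7,-29,0,0, 0,0,0,6,-29,0,0, 0,0,0,6,-29,0,0]'
python3 -m creep '[0,0,0,6,-29,0,0, 0,0,0,6,-29,0,0, 0,0,0,6,-28,0,0, 0,0,0,6,-28,0,0, 0,0,0,0,0,0,0]'
cat >> h.py <<'E'
from scipy.spatial.transform import Rotation as Ro
a=np.radians(26.4);X=np.array([np.cos(a),np.sin(a)]);Y=np.array([-X[1],X[0]]);G=np.array([.464,.271])
def where():
    s=manip.read_state();d=np.array(s["ee_pos"]);M=Ro.from_rotvec(s["ee_rot"]).as_matrix()
    tip=d+M[:,2]*.166
    print("t",s["time_s"],"tip in gearbox mm",(1e3*np.array([(tip[:2]-G)@X,(tip[:2]-G)@Y,tip[2]])).round(1),"yaw",np.degrees(np.arctan2(M[1,0],M[0,0])).round(2),"tilt",M[:2,2].round(3),"F box xy z",np.round([s["wrist_force"][:2]@X,s["wrist_force"][:2]@Y,s["wrist_force"][2]],1),"open",round(s["opening"],3))
def knob():
    for c in("side","top"):
        manip.read_camera(c)
        for n in("knob","stem"):
            for d in manip.spot_point(c,n):
                r=np.array(d["at"]);g=r[:2]-G
                if np.hypot(*g)<.1: print(c,n,(1e3*np.array([g@X,g@Y,r[2]])).round(1),round(d["confidence"],2))
E
python3 - <<'E'
from h import *
where();knob();where()
E
```

```text
time_s: 2.45
ee_pos: [0.3988, -0.1641, 0.405]
ee_rot: [3.058, 0.719, 0.001]
wrist_force: [-0.2, -0.7, 0.1]
opening: 0.0004
time_s: 2.87
ee_pos: [0.4287, 0.0006, 0.405]
ee_rot: [3.058, 0.719, 0.001]
wrist_force: [-0.1, 0.0, 0.3]
opening: 0.0006
time_s: 3.28
ee_pos: [0.3932, 0.1448, 0.405]
ee_rot: [3.058, 0.719, 0.001]
wrist_force: [0.7, -0.3, -1.3]
opening: 0.0002
time_s: 3.7
ee_pos: [0.3625, 0.2613, 0.4054]
ee_rot: [-3.052, -0.729, -0.002]
wrist_force: [-0.0, 0.1, -0.5]
opening: 0.0005
t 3.7 tip in gearbox mm [-94.8  36.9 239.4] yaw 26.86 tilt [0.001 0.004] F box xy z [ 0.   0.1 -0.5] open 0.0
side knob [-31.8  30.1 174.7] 0.81
side stem [-15.2  12.9 109.5] 0.58
top knob [ 2.7 -4.4  1.3] 0.4
t 4.0 tip in gearbox mm [-96.   29.8 238.6] yaw 26.33 tilt [ 0.    -0.001] F box xy z [ 0.7 -0.4 -0.2] open 0.0
```

```bash
python3 -m creep '[0,0,0,0,-2,28,0, 0,0,0,0,0,28,0, 0,0,0,0,0,26,0, 0,0,0,0,0,0,0, 0,0,0,0,0,0,0]'
python3 -m creep '[0,0,0,10,0,0,0, 0,0,0,8,0,0,0, 0,0,0,6,0,0,0, 0,0,0,6,0,0,0, 0,0,0,4,0,0,0]'
python3 - <<'E'
from h import *
where()
im=manip.read_camera("side");cv2.imwrite("pics/s2.png",cv2.resize(im[150:290,300:430,::-1],None,fx=4,fy=4,interpolation=cv2.INTER_CUBIC));where()
E
```

```text
time_s: 4.42
ee_pos: [0.3633, 0.2573, 0.3223]
ee_rot: [3.058, 0.717, -0.004]
wrist_force: [-0.2, -0.2, 0.3]
opening: 0.0005
time_s: 4.83
ee_pos: [0.3949, 0.2739, 0.3234]
ee_rot: [-3.058, -0.718, -0.002]
wrist_force: [-0.1, 0.2, -1.0]
opening: 0.0005
t 4.8333 tip in gearbox mm [-60.3  33.4 157.4] yaw 26.44 tilt [0.001 0.001] F box xy z [-0.   0.3 -1. ] open 0.0
t 4.8833 tip in gearbox mm [-60.1  33.4 157.2] yaw 26.43 tilt [0.001 0.001] F box xy z [0.  0.1 0.6] open 0.0
```

View pics/s2.png

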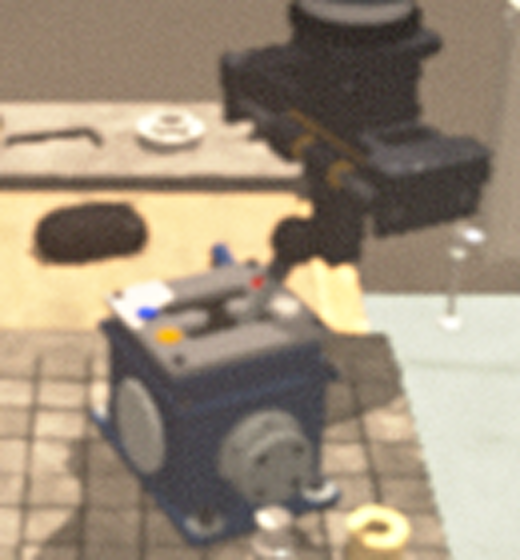

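The closed fingers are right behind the ball, at (300,240) in the crop. I start pushing toward neutral.

```bash
python3 -m creep '[0,0,0,2,0,0,0, 0,0,0,2,0,0,0, 0,0,0,3,0,0,0, 0,0,0,3,0,0,0, 0,0,0,3,0,0,0]'; python3 -m creep '[0,0,0,3,0,0,0, 0,0,0,3,0,0,0, 0,0,0,3,0,0,0, 0,0,0,3,0,0,0, 0,0,0,3,0,0,0]'
python3 - <<'E'
from h import *
where();knob();where()
E
```

```text
time_s: 5.3
ee_pos: [0.4048, 0.279, 0.3225]
ee_rot: [3.057, 0.72, -0.003]
wrist_force: [-4.7, -2.0, 3.3]
opening: 0.0005
time_s: 5.72
ee_pos: [0.4191, 0.286, 0.3227]
ee_rot: [-3.058, -0.719, -0.0]
wrist_force: [-4.3, -1.8, 3.0]
opening: 0.0004
t 5.7167 tip in gearbox mm [-33.5  33.4 156.7] yaw 26.47 tilt [0. 0.] F box xy z [-4.6  0.3  3. ] open 0.0
side knob [-11.2  31.  180.3] 0.56
side stem [ -2.7  14.8 110.8] 0.59
t 6.0167 tip in gearbox mm [-33.5  33.3 156.8] yaw 26.46 tilt [0.001 0.001] F box xy z [-1.6 -0.1  0.2] open 0.0
```

```bash
python3 -m creep '[0,0,0,3,0,0,0, 0,0,0,3,0,0,0, 0,0,0,2,0,0,0, 0,0,0,1.5,0,0,0, 0,0,0,0,0,0,0]'
python3 - <<'E'
from h import *
where();knob()
a=manip.read_camera("side")[150:290,300:400,::-1];b=manip.read_camera("top")[150:290,240:340,::-1];where()
cv2.imwrite("pics/s3.png",cv2.resize(np.hstack([a,b]),None,fx=4,fy=4,interpolation=cv2.INTER_CUBIC))
E
```

```text
time_s: 6.43
ee_pos: [0.4276, 0.2902, 0.3227]
ee_rot: [-3.058, -0.719, -0.0]
wrist_force: [-2.8, -0.8, 2.2]
opening: 0.0006
t 6.4333 tip in gearbox mm [-24.   33.3 156.7] yaw 26.45 tilt [0. 0.] F box xy z [-2.8  0.5  2.2] open 0.001
side knob [ -1.4  31.2 182. ] 0.7
side stem [  0.9  14.  113.5] 0.77
t 6.8333 tip in gearbox mm [-24.3  33.3 156.7] yaw 26.46 tilt [0. 0.] F box xy z [-0.9  0.6  2.1] open 0.001
```

View pics/s3.png

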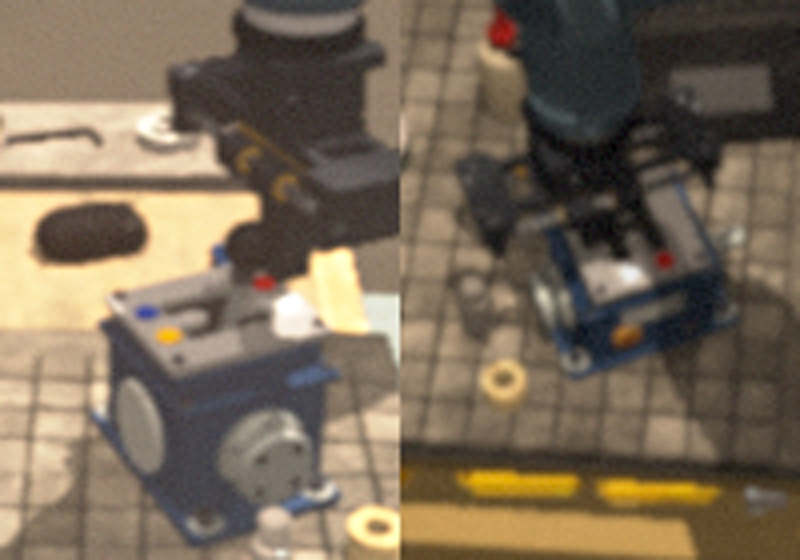

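The lever is in neutral, with the ball at x≈-1 mm. I'll go round to the +y side.

```bash
python3 -m creep '[0,0,0,-12,0,0,0, 0,0,0,-14,0,0,0, 0,0,0,0,-20,0,0, 0,0,0,0,-20,0,0, 0,0,0,0,-15,0,0]'
python3 -m creep '[0,0,0,16,0,0,0, 0,0,0,17,0,0,0, 0,0,0,17,0,0,0, 0,0,0,0,0,0,0, 0,0,0,0,7,0,0]'
python3 - <<'E'
from h import *
where();knob();where()
E
```

```text
time_s: 7.25
ee_pos: [0.3792, 0.3289, 0.323]
ee_rot: [-3.057, -0.719, -0.002]
wrist_force: [0.4, -0.6, 0.4]
opening: 0.0008
time_s: 7.67
ee_pos: [0.4272, 0.3448, 0.3227]
ee_rot: [-3.056, -0.721, -0.001]
wrist_force: [-0.5, -0.3, 0.8]
opening: 0.0005
t 7.6667 tip in gearbox mm [ -0.   82.7 156.7] yaw 26.54 tilt [0.    0.002] F box xy z [-0.6 -0.1  0.8] open 0.0
side knob [  0.9  30.  179.1] 0.6
side stem [ -2.3  14.3 111.4] 0.58
top knob [ -6.6  32.9 178.1] 0.43
top stem [ -3.   11.3 112.5] 0.53
t 7.9667 tip in gearbox mm [ -1.   81.4 156.8] yaw 26.48 tilt [-0. -0.] F box xy z [-0.1 -0.5 -0.6] open 0.001
```

```bash
python3 -m creep '[0,0,0,0,6,0,0, 0,0,0,0,5,0,0, 0,0,0,0,3,0,0, 0,0,0,0,3,0,0, 0,0,0,0,3,0,0]'
python3 -m creep '[0,0,0,0,3,0,0, 0,0,0,0,3,0,0, 0,0,0,0,3,0,0, 0,0,0,0,3,0,0, 0,0,0,0,3,0,0]'
python3 - <<'E'
from h import *
where();knob();where()
E
```

```text
time_s: 8.38
ee_pos: [0.4361, 0.3264, 0.3231]
ee_rot: [-3.056, -0.719, -0.001]
wrist_force: [-2.8, 4.9, 5.0]
opening: 0.0006
time_s: 8.8
ee_pos: [0.4428, 0.3137, 0.3236]
ee_rot: [-3.055, -0.721, -0.003]
wrist_force: [-1.9, 3.8, 5.0]
opening: 0.0006
t 8.8 tip in gearbox mm [  0.4  48.1 157.6] yaw 26.55 tilt [0.001 0.003] F box xy z [-0.   4.2  5. ] open 0.001
side knob [ -3.1  13.3 181.1] 0.54
side stem [  1.5   4.4 113.2] 0.46
top knob [ -3.3  11.2 181.1] 0.62
top stem [ -1.2   7.5 113.7] 0.64
t 9.1 tip in gearbox mm [-1.000e-01  4.680e+01  1.569e+02] yaw 26.49 tilt [0.    0.001] F box xy z [0.8 3.7 4.6] open 0.0
```

```bash
python3 -m creep '[0,0,0,0,4,0,0, 0,0,0,0,4,0,0, 0,0,0,0,4,0,0, 0,0,0,0,4,0,0, 0,0,0,0,4,0,0]'
python3 -m creep '[0,0,0,0,4,0,0, 0,0,0,0,4,0,0, 0,0,0,0,4,0,0, 0,0,0,0,4,0,0, 0,0,0,0,2,0,0]'
python3 - <<'E'
from h import *
where();knob();where()
E
```

```text
time_s: 9.52
ee_pos: [0.4521, 0.2938, 0.3225]
ee_rot: [3.058, 0.718, -0.001]
wrist_force: [0.2, 3.9, 2.8]
opening: 0.0005
time_s: 9.93
ee_pos: [0.4602, 0.2775, 0.3224]
ee_rot: [3.058, 0.718, -0.001]
wrist_force: [-0.9, 2.1, 0.9]
opening: 0.0004
t 9.9333 tip in gearbox mm [ -0.7   7.4 156.4] yaw 26.42 tilt [-0.    -0.001] F box xy z [0.1 2.2 0.9] open 0.0
side knob [ -2.3 -28.4 182.1] 0.44
side stem [  1.3  -8.9 111.8] 0.42
top knob [ -3.2 -23.4 181.4] 0.52
top stem [ -2.7 -11.  113.1] 0.43
t 10.2333 tip in gearbox mm [ -0.7   7.9 156.4] yaw 26.45 tilt [-0.    -0.001] F box xy z [ 0.3  0.2 -0.1] open 0.0
```

```bash
python3 -m creep '[0,0,0,0,1.5,0,0, 0,0,0,0,1.5,0,0, 0,0,0,0,1.5,0,0, 0,0,0,0,1.5,0,0, 0,0,0,0,0,0,0]'
python3 - <<'E'
from h import *
where();knob();where()
a=manip.read_camera("side")[150:290,300:400,::-1];b=manip.read_camera("top")[150:290,240:340,::-1]
cv2.imwrite("pics/s4.png",cv2.resize(np.hstack([a,b]),None,fx=4,fy=4,interpolation=cv2.INTER_CUBIC))
E
```

```text
time_s: 10.65
ee_pos: [0.4625, 0.2729, 0.3225]
ee_rot: [-3.058, -0.719, 0.001]
wrist_force: [-1.5, 1.5, -1.9]
opening: 0.0007
t 10.65 tip in gearbox mm [ -0.6   2.3 156.5] yaw 26.46 tilt [-0. -0.] F box xy z [-0.7  2.  -1.9] open 0.001
side knob [ -1.8 -31.5 179.9] 0.68
side stem [  0.2 -12.8 108.1] 0.55
top stem [ -1.3 -12.7 113.2] 0.52
t 10.95 tip in gearbox mm [ -0.4   2.4 156.7] yaw 26.47 tilt [-0. -0.] F box xy z [-0.9  2.2 -1.4] open 0.0
```

View pics/s4.png

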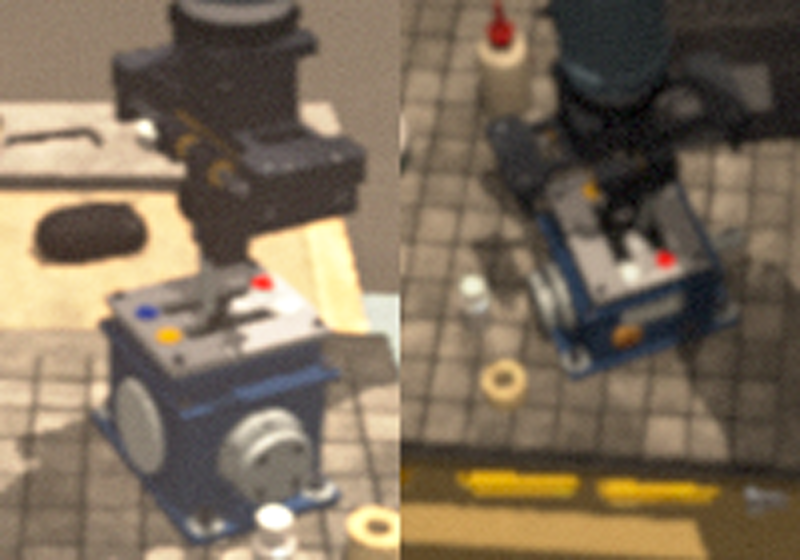

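The stem is across in the -y leg neutral. I'll go round to the +x side.

```bash
python3 -m creep '[0,0,0,0,-8,0,0, 0,0,0,0,-8,0,0, 0,0,0,16,0,0,0, 0,0,0,16,0,0,0, 0,0,0,13,0,0,0]'
python3 -m creep '[0,0,0,0,17,0,0, 0,0,0,0,17,0,0, 0,0,0,0,17,0,0, 0,0,0,0,0,0,0, 0,0,0,-8,0,0,0]'
python3 - <<'E'
from h import *
where();knob();where()
E
```

```text
time_s: 11.47
ee_pos: [0.4963, 0.3086, 0.3231]
ee_rot: [-3.058, -0.72, -0.002]
wrist_force: [1.6, -0.5, 0.7]
opening: 0.0001
time_s: 11.88
ee_pos: [0.5121, 0.2585, 0.3229]
ee_rot: [-3.058, -0.716, -0.002]
wrist_force: [0.4, 0.7, -0.1]
opening: 0.0005
t 11.8833 tip in gearbox mm [ 37.8 -32.6 156.9] yaw 26.37 tilt [0.001 0.001] F box xy z [ 0.7  0.4 -0.1] open 0.0
side knob [ -1.5 -31.4 183.2] 0.7
side stem [  0.9 -12.7 112.1] 0.57
top knob [ -3.8 -33.4 181.3] 0.6
top stem [ -2.7 -10.2 114. ] 0.41
t 12.1833 tip in gearbox mm [ 36.8 -31.4 156.9] yaw 26.56 tilt [0.    0.001] F box xy z [-0.   0.4 -0.6] open 0.0
```

```bash
python3 -m creep '[0,0,0,-5,0,0,0, 0,0,0,-5,0,0,0, 0,0,0,-4,0,0,0, 0,0,0,-4,0,0,0, 0,0,0,-4,0,0,0]'
python3 -m creep '[0,0,0,-4,0,0,0, 0,0,0,-4,0,0,0, 0,0,0,-4,0,0,0, 0,0,0,-4,0,0,0, 0,0,0,-4,0,0,0]'
python3 -m creep '[0,0,0,-3,0,0,0, 0,0,0,-3,0,0,0, 0,0,0,-3,0,0,0, 0,0,0,-2,0,0,0, 0,0,0,0,0,0,0]'
python3 - <<'E'
from h import *
where();knob();where()
E
```

```text
time_s: 12.6
ee_pos: [0.4918, 0.2485, 0.3232]
ee_rot: [-3.057, -0.719, -0.003]
wrist_force: [2.2, 1.8, 1.5]
opening: 0.0007
time_s: 13.02
ee_pos: [0.4733, 0.2395, 0.3225]
ee_rot: [-3.058, -0.719, -0.0]
wrist_force: [4.5, 3.8, -4.0]
opening: 0.0005
time_s: 13.43
ee_pos: [0.4632, 0.2345, 0.3222]
ee_rot: [-3.058, -0.72, 0.001]
wrist_force: [2.7, 3.1, -4.0]
opening: 0.0004
t 13.4333 tip in gearbox mm [-17.  -32.3 156.2] yaw 26.48 tilt [-0.001  0.   ] F box xy z [ 3.8  1.5 -4. ] open 0.0
side knob [-42.  -29.1 172.8] 0.51
side stem [-18.   -9.3 107.8] 0.57
top knob [-45.1 -31.9 172.9] 0.47
top stem [-19.6 -14.3 109.5] 0.56
t 13.7333 tip in gearbox mm [-16.7 -32.6 156.5] yaw 26.47 tilt [-0.001 -0.   ] F box xy z [ 2.5  2.2 -1.8] open 0.001
```

```bash
python3 -m creep '[0,0,0,-1,0,0,0, 0,0,0,-1,0,0,0, 0,0,0,-1,0,0,0, 0,0,0,0,0,0,0, 0,0,0,0,0,0,0]'
python3 -m creep '[0,0,0,-1,0,0,0, 0,0,0,-0.5,0,0,0, 0,0,0,0,0,0,0, 0,0,0,0,0,0,0, 0,0,0,0,0,0,0]'
python3 - <<'E'
from h import *
where();knob();where()
E
```

```text
time_s: 14.15
ee_pos: [0.4614, 0.2334, 0.3227]
ee_rot: [-3.058, -0.719, -0.001]
wrist_force: [2.9, 4.2, -3.4]
opening: 0.0003
time_s: 14.57
ee_pos: [0.4602, 0.2327, 0.3228]
ee_rot: [-3.057, -0.719, -0.002]
wrist_force: [2.6, 4.2, -5.0]
opening: 0.0003
t 14.5667 tip in gearbox mm [-20.2 -32.5 156.8] yaw 26.46 tilt [0.001 0.001] F box xy z [ 4.2  2.6 -5. ] open 0.0
side knob [-44.6 -30.7 170.3] 0.59
side stem [-18.3 -11.5 109.1] 0.49
top knob [-49.8 -33.5 169.3] 0.5
top knob [-21.8 -10.  110.2] 0.22
top stem [-21.2 -13.3 110.4] 0.46
t 14.8667 tip in gearbox mm [-20.2 -32.5 156.8] yaw 26.46 tilt [0.001 0.001] F box xy z [ 5.5  1.9 -5.1] open 0.001
```

Not at the stop yet: the force is still just friction. I continue in small steps.

```bash
python3 -m creep '[0,0,0,-0.5,0,0,0, 0,0,0,-0.5,0,0,0, 0,0,0,-0.5,0,0,0, 0,0,0,0,0,0,0, 0,0,0,0,0,0,0]'
python3 -m creep '[0,0,0,-0.5,0,0,0, 0,0,0,-0.5,0,0,0, 0,0,0,0,0,0,0, 0,0,0,0,0,0,0, 0,0,0,0,0,0,0]'
python3 - <<'E'
from h import *
where()
E
```

```text
time_s: 15.28
ee_pos: [0.4588, 0.2321, 0.3228]
ee_rot: [-3.057, -0.719, -0.002]
wrist_force: [3.6, 4.4, -4.4]
opening: 0.0004
time_s: 15.7
ee_pos: [0.4582, 0.2318, 0.3228]
ee_rot: [-3.057, -0.719, -0.003]
wrist_force: [4.7, 5.6, -5.8]
opening: 0.0007
t 15.7 tip in gearbox mm [-22.2 -32.4 156.8] yaw 26.47 tilt [0.002 0.002] F box xy z [ 6.7  2.9 -5.8] open 0.001
```

```bash
python3 -m creep '[0,0,0,-0.5,0,0,0, 0,0,0,-0.5,0,0,0, 0,0,0,0,0,0,0, 0,0,0,0,0,0,0, 0,0,0,0,0,0,0]'
python3 -m creep '[0,0,0,-0.5,0,0,0, 0,0,0,-0.5,0,0,0, 0,0,0,0,0,0,0, 0,0,0,0,0,0,0, 0,0,0,0,0,0,0]'
python3 - <<'E'
from h import *
where();knob();where()
E
```

```text
time_s: 16.12
ee_pos: [0.4577, 0.2315, 0.3229]
ee_rot: [-3.057, -0.719, -0.005]
wrist_force: [7.1, 6.1, -8.0]
opening: 0.0007
time_s: 16.53
ee_pos: [0.4571, 0.2312, 0.323]
ee_rot: [-3.056, -0.718, -0.007]
wrist_force: [7.8, 7.0, -8.7]
opening: 0.0003
t 16.5333 tip in gearbox mm [-23.1 -32.4 157. ] yaw 26.46 tilt [0.004 0.003] F box xy z [10.1  2.8 -8.7] open 0.0
side knob [-45.8 -30.2 171.9] 0.68
side stem [-17.8 -10.2 108.7] 0.71
top knob [-51.6 -28.1 172.6] 0.48
top stem [-19.7  -8.7 109.3] 0.5
t 16.8333 tip in gearbox mm [-23.1 -32.4 157. ] yaw 26.46 tilt [0.004 0.003] F box xy z [ 9.8  2.  -8.9] open 0.0
```

The force climbs to 10 N against the cushioned stop, and the tip is where home predicts. I back off, rise and check.

```bash
python3 -m creep '[0,0,0,8,0,0,0, 0,0,0,20,0,0,0, 0,0,0,25,0,0,0, 0,0,0,25,0,-20,0, 0,0,0,20,0,-30,0]'
python3 -m creep '[0,0,0,20,10,-35,0, 0,0,0,0,40,-25,0, 0,0,0,0,40,0,0, 0,0,0,0,40,0,0, 0,0,0,0,40,0,0]'
python3 -m creep '[0,0,0,0,20,0,0, 0,0,0,0,0,0,0, 0,0,0,0,0,0,0, 0,0,0,0,0,0,0, 0,0,0,0,0,0,0]'
python3 - <<'E'
from h import *
where();knob();knob()
for n in("test_shaft","bronze_bush","bearing_cover","paste_tin","oil_bottle","hex_key_1"):
    print(n,[np.round(d["at"],3).tolist() for d in manip.spot_point("side",n)[:1]])
a=manip.read_camera("side")[150:290,300:400,::-1];b=manip.read_camera("top")[150:290,240:340,::-1]
cv2.imwrite("pics/s5.png",cv2.resize(np.hstack([a,b]),None,fx=4,fy=4,interpolation=cv2.INTER_CUBIC))
E
```

```text
time_s: 17.25
ee_pos: [0.5439, 0.2732, 0.3705]
ee_rot: [3.056, 0.718, -0.011]
wrist_force: [0.6, 0.3, -0.3]
opening: 0.0007
time_s: 17.67
ee_pos: [0.6355, 0.1329, 0.4301]
ee_rot: [3.057, 0.719, -0.002]
wrist_force: [0.5, -0.2, 0.3]
opening: 0.0006
time_s: 18.08
ee_pos: [0.6432, 0.119, 0.4298]
ee_rot: [-3.056, -0.723, 0.001]
wrist_force: [-0.1, 1.2, 0.2]
opening: 0.0006
t 18.0833 tip in gearbox mm [  92.8 -215.7  263.8] yaw 26.62 tilt [-0.001  0.001] F box xy z [0.4 1.1 0.2] open 0.001
side knob [-47.7 -29.7 170.8] 0.71
side stem [-18.1  -9.  109.2] 0.58
top knob [-53.4 -28.3 171.4] 0.64
top stem [-23.  -12.  108.4] 0.61
side knob [-46.5 -30.5 172.4] 0.78
side stem [-21.7 -11.  106.5] 0.62
top knob [-54.1 -29.8 171.1] 0.42
top stem [-22.8 -11.1 106.5] 0.55
test_shaft [[0.435, 0.4, -0.0]]
bronze_bush [[0.371, 0.365, -0.005]]
bearing_cover [[0.481, -0.235, 0.004]]
paste_tin [[0.599, 0.509, 0.003]]
oil_bottle [[0.668, 0.402, 0.002]]
hex_key_1 [[0.59, -0.223, -0.003]]
```

View pics/s5.png

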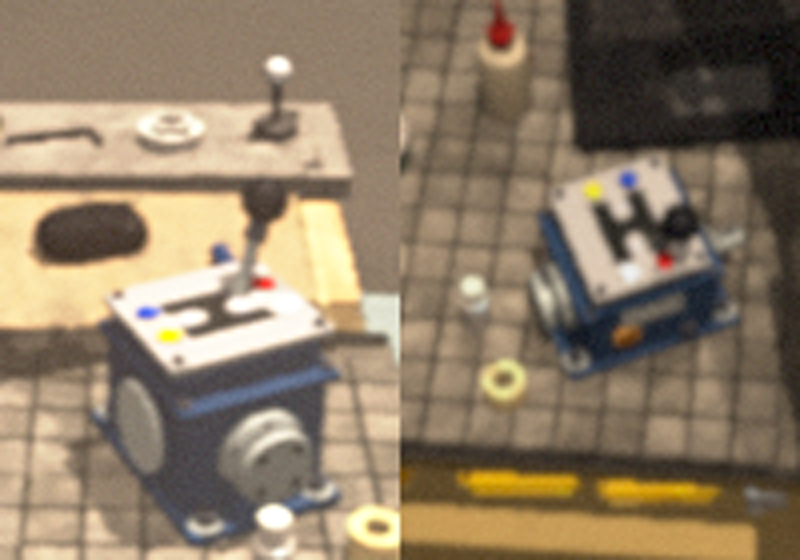

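The picture shows the lever leaning into the slot at the red plug, with the ball at side (366.3,200) and top (310,205.5). As a last check, I compare the ball pixels with home.

Run:
```python
from h import *
for x,z in((-47,.171),(-40,.175)):
    for y in(-32,):
        P=np.r_[G+x/1e3*X+y/1e3*Y,z]; print(x,proj("side",P).round(1),proj("top",P).round(1))
```

```text
-47 [[365.4 200.1]] [[311.6 205.2]]
-40 [[363.1 199.3]] [[310.8 202.7]]
```

```bash
python3 -c "
from cell import manip
print(manip.close_job())"
```

```text
the job is handed in; nothing more can be done
None
```

The gear lever is home in the slot at the red plug, and I handed the job in at about 19 s of the 46 s allowed. The hand-in gives no verdict, so the outcome rests on my own checks.

**What I did:** I used the larger gearbox; the look-alike's gate plate is only about 80 mm high. With closed fingertips I pushed the ball to neutral, across to the -y leg, then towards -x into the slot at the red plug. I went round the ball between pushes and never pinched it. The last push was in small steps until about 13 N at the wrist showed the cushioned stop; the limit is 32 N. The arm then moved clear.

**Last checks:**
- **Lever position:** The ball's pixels match the home position to within about 2 px in both cameras. The networks put the ball at x = -47 mm (side) and -54 mm (top), against -47 mm expected. They put the stem at -18 to -23 mm, against -19 mm.
- **Disagreement:** The top camera read the ball about 7 mm too far out. That is past the stop and not possible, so I took it as network or calibration error.
- **Loose parts:** All six were found within about 5 mm of where they were first seen, which is within the networks' error. I rechecked these from the side camera only.

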